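# Hold a craft wind vane level over its pivot stand

## Robot

A 6-joint arm with a two-finger parallel gripper is mounted at the origin on the work surface. World frame = base frame: x ahead of the robot, y to its left, z up, the work surface at z = 0. Lengths are in m, angles in rad, forces in N, time in s.
With the tool pointing down it reaches from about 0.35 to 0.775 m from the base axis. Payload 7.3 kg.
Tool frame: the origin (TCP) lies on the centre line of the jaws, within the pads' length; the fingertips stand 17 mm ahead of it and the grasp point (between the pads) lies 2 mm behind it (robot.tip_extent is the distance from the TCP to the fingertips, in m); z points along the fingers, y is the line along which they close (so a half turn about z gives the same grasp; the last joint's range is limited). The gripper opens to 92 mm and grips with 3 to 60 N. Pads are 19 mm wide; open, the fingers measure 130 mm over their backs; the gripper's body (75 mm by 190 mm) begins 47 mm behind the grasp point.
Start: joints at [0.972, 0.342, 1.524, -0, 1.275, -0.146], TCP at [0.23, 0.472, 0.244] pointing down, gripper open.
Joint ranges: [-2.53, 2.53], [-0.77, 2.02], [0.04, 2.7], [-1, 4.14], [0.28, 2.66], [-3.11, 3.11]. Speed limits (rad/s): [2.57, 2.57, 3.14, 3.14, 3.14, 3.14].

## Interface

Orientations are given as [roll, pitch, yaw] about the fixed x, y, z axes, in that order (R = Rz(yaw) Ry(pitch) Rx(roll)).
In Python, from cell import robot gives the robot as it stands.
- The arm moves only by the tool step_arm, never from a script. Its argument "motion" is a list of rows, each a list of 2 entries, a list of its own where there are three numbers: the shift along the tool's x, y, z in units of 60 mm (1.0 is 60 mm), then the turn about the tool's z in rad. In form: [[[x, y, z], spin], ...]. A call has 1 to 10 rows; each row is the pose to reach, as a shift and turn from the pose commanded when the call began, along the tool's axes at that moment; what a row does not reach only later rows make up. A row lasts 1/8 s, in which the tool goes at most 62.5 mm and 10.7 degrees, less where a joint would pass 70% of its speed; a pose out of reach is approached as far as the arm can. A call with a gripper value outside its range is refused whole. "hand" is the closure in counts, from 0 (fully open) to 255 (shut), set as the call begins (left out, the last holds). The fingers move at their own pace and stop on an object; "squeeze" is the grip in N (left out, the last holds). Time passes only in rows, so rows that repeat a pose let the fingers close. It gives the time, the measured TCP pose, the force, the opening and the grip force at its end, in the units of the state.
- robot.observe(): the state, without advancing time (a new reading comes with each control period).
- robot.read_camera(name): name is "scene" or "top" or "wrist"; returns a dict with "pixels" (384x512x3 uint8, red, green, blue), "intrinsics" (3x3 intrinsics, pixels), "xyz" and "rotation" of the camera in the world; the wrist camera has in their place "T_tool_cam" (4x4, takes a point from camera to tool coordinates, whose origin is the TCP and whose axes are the flange's). Camera axes: x right, y up, looking along -z (the intrinsics and any distortion apply to the point x, -y, -z); pixel columns grow to the right and rows downward; lengths in m; the calibration is good to about 2 mm. The wrist camera is an equidistant fisheye: a pixel r from the principal point sees the ray r / f radians off the axis. A picture is of the moment at which its call begins: read the wrist's pose just before it. There is no depth.
- robot.hand_in(): hands the job in; it is judged then, once.
The state is a dict: "time": time; "qpos": joint angles; "qvel": joint speeds; "joint_efforts": joint torques, N m; "tool_pos": TCP position; "tool_rot": TCP orientation; "contact_force": force on the tool from outside, world axes, zero at the start; "torque": the same for the moment, N m; "opening": finger opening in m; "grip_force": force on a finger pad.
Only numpy, scipy, OpenCV 4.12 (cv2) and the standard library are available. Lean on these libraries where they do the work, as an engineer would, in place of code of your own. Each camera call takes 0.05 s, during which the arm holds its last target. There are 200 camera calls.

## Task

Draw the wooden wind vane out along the table, without lifting it, until all of it is clear of the low shelf it is stored under. Then pick it up at its balance point, near the heavy metal nose, and hold it level and still about 3 cm above the fork of the pivot stand, balance point over the middle of the fork and beam in line with the fork's slot (nose either way), not touching the stand, so that I can fit the pivot pin. Finish while holding it there, and leave the other things on the table where they are.

Things in the scene. Friction and masses are not known exactly. Their poses are not given: they have to be found in the camera images.
- vane: Loose wind vane, about 0.18 kg, 260 mm long along x; origin at mid-length at table level, z up. Tail fin: upright plywood plate 8 mm thick (y), z 0 to 70 mm, x -130 to -60. Wooden beam 16 mm wide, z 9 to 25, x -60 to 114. Dark steel nose block x 114 to 130, 32 mm wide, 34 high. Balances at x = 75. Starts nose-first under the low shelf, roughly along the shelf's x, fin outside.
- vane_balance (a point): Balance point of the vane: on the beam's centre line, x = +75 in the vane's frame, 17 mm above its underside; it has the vane's axes. The fingers should finish gripping the beam here.
- vane_nose (a point): Front tip of the nose, x = +130 in the vane's frame, 17 mm above its underside.
- riser: Low fixed dark-wood shelf on the table, open front and back: board 120 mm deep (x), 240 mm wide (y), underside 60 and top 75 mm above the table, on two side walls 15 mm thick, 210 mm apart. Origin at table level below the board's centre; front edge at x = -60; the vane comes out towards its -x.
- stand: Fixed pivot stand: wooden foot 110 x 90 x 18 mm, 28 mm square column, and a steel fork on top. Origin at the centre of the foot's underside; the fork's slot runs along its x axis.
- stand_fork (a point): Middle of the fork at the height of its top edges, 120 mm above the table. Two steel cheeks, each 40 mm long (x), 8 mm thick and 32 mm high, leave a slot 32 mm wide (y) that runs along x; 48 mm overall across y.
- fibre_bowl: Bystander: upturned brown fibre bowl, 94 mm across at its rim, 50 mm high, on top of the low shelf. Origin under its centre.
- bead_jar: Bystander: small clear jar, 44 mm across, 50 mm high, on top of the low shelf. Origin under its centre.
- paint_bottle: Bystander: orange paint bottle, 38 mm across, 115 mm high, standing on the table. Origin under its centre.
- brush: Bystander: paint brush 170 mm long lying on the table along its x axis.
- water_cup: Bystander: white cup without handle, 72 mm across, 85 mm high. Origin under its centre.
Things that resemble listed ones, but are neither listed nor needed, are in the scene too. Leave any green, orange or red look-alike of the stand alone.

How it is judged:
By the outcome, as a careful person would: the job done as asked, in the order asked, and still so for the second after the job is handed in, while the arm keeps its last pose, push and grip.
It also fails if it takes over 58 s, if anything falls off the work surface, if the arm or the gripper's body presses on something with over 40 N, if the wrist force passes 120 N, or if a joint passes its speed limit or range.

## Working session

There is one attempt and no reset: what is moved stays moved. The work goes in short steps, Python scripts to look and compute and a tool call to move; the robot and the scene stay as the last step left them, time stands still between calls to the robot, and variables do not carry over. Pictures are saved under pics/ and viewed, at most 10 in all, crops included, and the job is handed in when it is done.

Besides the shell and the picture viewer there is one more tool, called after ">>>" as name(argument=value, ...), one argument or row to a line, values as JSON. step_arm: Moves the arm, as the interface text tells. Its arguments: {"type":"object","properties":{"motion":{"type":"array"},"hand":{"type":"number"},"squeeze":{"type":"number"}},"required":["motion"]}

```bash
mkdir -p pics; ls; cat > h.py <<'E'
import numpy as np,cv2
from cell import robot
def grab(n):
    s=robot.observe(); c=robot.read_camera(n); return s,c
def save(c,name,box=None,scale=1):
    p=c["pixels"][...,::-1]
    if box: x0,y0,x1,y1=box; p=p[y0:y1,x0:x1]
    cv2.imwrite("pics/"+name,cv2.resize(p,None,fx=scale,fy=scale,interpolation=cv2.INTER_CUBIC))
def ray(c,u,v):
    K=np.array(c["intrinsics"]);R=np.array(c["rotation"])
    d=np.linalg.inv(K)@[u,v,1]; return np.array(c["xyz"]),R@[d[0],-d[1],-d[2]]
def onz(c,u,v,z):
    o,d=ray(c,u,v); return o+d*(z-o[2])/d[2]
E
python3 - <<'E'
from h import *
s,c=grab("top");d,e=grab("scene")
print(s);print({k:v for k,v in c.items() if k!="pixels"});print({k:v for k,v in e.items() if k!="pixels"})
save(c,"top0.png",scale=1.5);save(e,"scene0.png",scale=1.5)
E
```

```text
pics
{'time': 0.0, 'qpos': array([ 9.71983114e-01,  3.42734768e-01,  1.52502659e+00, -4.31304783e-05,
        1.27541078e+00, -1.45991590e-01]), 'qvel': array([ 0.00077519, -0.00186802, -0.00054465,  0.00210804, -0.00153056,
        0.00173707]), 'joint_efforts': array([ 5.39196208e-04, -4.31237841e+01, -2.44216526e+01,  7.16839987e-02,
        5.60571975e-02, -1.27348708e-04]), 'tool_pos': array([0.22945437, 0.47176818, 0.24303536]), 'tool_rot': array([-3.14002397e+00, -1.88969643e-04,  2.68878347e+00]), 'contact_force': array([ 0.3372675 , -0.58548297, -0.21413287]), 'torque': array([-0.01413781, -0.01525233,  0.00595533]), 'grip_force': 0.0, 'opening': 0.09164327261871082}
{'intrinsics': array([[390.23165811,   0.        , 251.74850823],
       [  0.        , 390.23165811, 186.66363356],
       [  0.        ,   0.        ,   1.        ]]), 'xyz': array([0.4141776 , 0.04302552, 1.10901262]), 'rotation': array([ 0.07496625, -0.01991982, -1.57212391])}
{'intrinsics': array([[420.5783943 ,   0.        , 248.53486768],
       [  0.        , 420.5783943 , 199.37237379],
       [  0.        ,   0.        ,   1.        ]]), 'xyz': array([ 1.12109443, -0.43919774,  0.77698892]), 'rotation': array([ 0.85696294, -0.00371557,  0.91457045])}
```

```bash
sed -i 's/R=np.array(c\["rotation"\])/R=rpy(c["rotation"])/; 2a from scipy.spatial.transform import Rotation as Ro\ndef rpy(r): return Ro.from_euler("xyz",r).as_matrix()' h.py; cat h.py | head -6
```

```text
import numpy as np,cv2
from cell import robot
from scipy.spatial.transform import Rotation as Ro
def rpy(r): return Ro.from_euler("xyz",r).as_matrix()
def grab(n):
    s=robot.observe(); c=robot.read_camera(n); return s,c
```

View pics/top0.png

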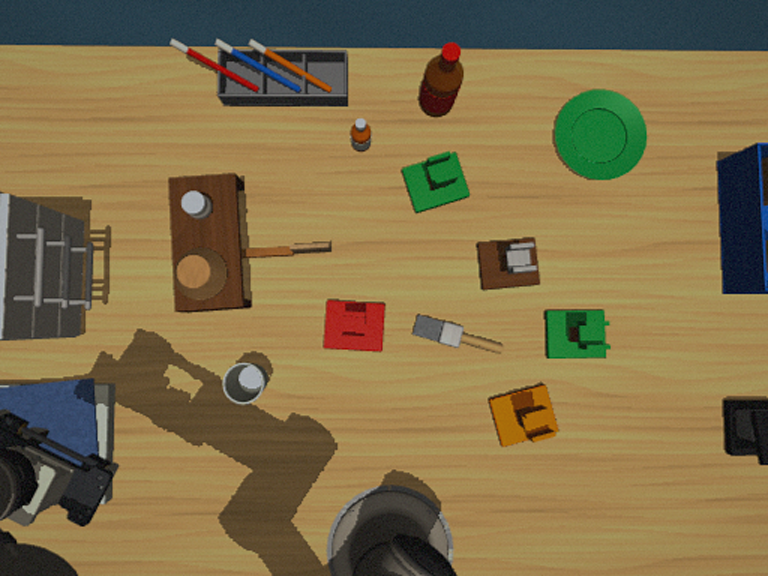

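View pics/scene0.png

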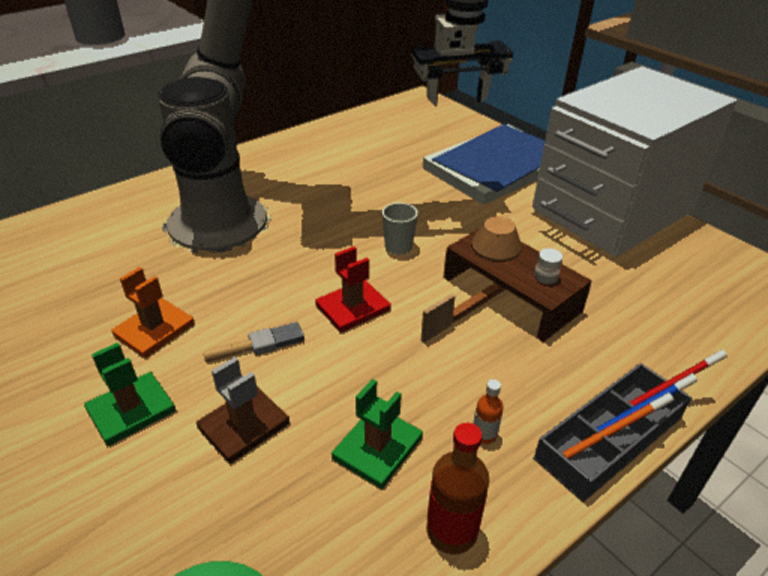

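```bash
python3 - <<'E'
from h import *
s,c=grab("top")
save(c,"crop1.png",(105,105,370,235),3)
hsv=cv2.cvtColor(c["pixels"],cv2.COLOR_RGB2HSV).astype(int)
def rect(m,box,z,name):
    k=np.zeros(m.shape,np.uint8);x0,y0,x1,y1=box;k[y0:y1,x0:x1]=m[y0:y1,x0:x1]
    n,l,st,_=cv2.connectedComponentsWithStats(k)
    i=1+np.argmax(st[1:,4]);pts=np.argwhere(l==i)[:,::-1].astype(np.float32)
    b=cv2.boxPoints(cv2.minAreaRect(pts));print(name,st[i],b.round(1).tolist())
    w=np.array([onz(c,*p,z)[:2] for p in b]);print(w.round(4).tolist(),w.mean(0).round(4))
    e=w[1]-w[0];f=w[2]-w[1];print("edges",np.linalg.norm(e).round(4),np.degrees(np.arctan2(e[1],e[0])).round(1),np.linalg.norm(f).round(4),np.degrees(np.arctan2(f[1],f[0])).round(1))
H,S,V=hsv[...,0],hsv[...,1],hsv[...,2]
rect((V<115)&(S>60),(105,110,175,215),.075,"shelf")
rect((V<110)&(S>50),(312,150,365,200),.018,"foot")
rect((S<50)&(V>90),(325,155,365,190),.12,"fork")
print(hsv[155:176:2,165:225:4].tolist()[4]); 
for v in range(155,178): print(v,V[v,160:226:3],)
E
```

```text
shelf [ 112  116   63   93 3900] [[111.80000305175781, 117.5999984741211], [171.1999969482422, 114.5999984741211], [175.6999969482422, 205.5], [116.4000015258789, 208.39999389648438]]
[[0.6771, 0.3963], [0.6858, 0.2383], [0.4421, 0.223], [0.4344, 0.3783]] [0.5598 0.309 ]
edges 0.1582 -86.9 0.2442 -176.4
foot [317 158  43  36 947] [[316.70001220703125, 161.0], [356.5, 157.10000610351562], [359.6000061035156, 189.39999389648438], [319.79998779296875, 193.1999969482422]]
[[0.5689, -0.1626], [0.5801, -0.276], [0.4885, -0.2829], [0.4777, -0.1702]] [ 0.5288 -0.2229]
edges 0.1139 -84.4 0.0918 -175.7
fork [338 162  20  20 272] [[337.0, 162.5], [355.70001220703125, 161.0], [357.1000061035156, 179.89999389648438], [338.3999938964844, 181.39999389648438]]
[[0.5507, -0.1955], [0.5545, -0.2439], [0.5058, -0.2466], [0.5021, -0.1984]] [ 0.5283 -0.2211]
edges 0.0486 -85.5 0.0488 -176.8
[[16, 130, 94], [21, 122, 167], [21, 122, 170], [22, 129, 168], [20, 123, 170], [20, 124, 171], [21, 120, 172], [18, 114, 168], [15, 109, 155], [15, 116, 165], [16, 113, 167], [16, 119, 161], [17, 120, 161], [16, 116,
[... 1507 characters left out ...]
3 170 169 169 173
 172 169 170 171]
171 [ 46  48  74  78 112  99 134 156 162 164 162 165 170 166 168 169 169 170
 171 169 168 168]
172 [ 45  97 154 163 162 166 168 169 169 168 173 169 168 169 169 168 167 169
 168 171 169 165]
173 [ 44  99 156 168 169 173 169 171 168 167 170 169 172 170 168 165 171 169
 168 169 171 172]
174 [ 49 104 161 172 170 169 167 169 168 168 169 170 168 173 169 171 170 169
 169 169 168 170]
175 [ 46 107 162 169 167 172 168 170 168 168 168 172 168 169 171 167 170 171
 171 171 166 166]
176 [ 47 106 108 167 172 169 170 168 167 166 167 171 168 167 168 169 170 166
 168 167 167 168]
177 [ 50  98  96 168 168 167 170 167 167 167 170 169 169 169 172 167 170 169
 170 174 169 167]
```

View pics/crop1.png

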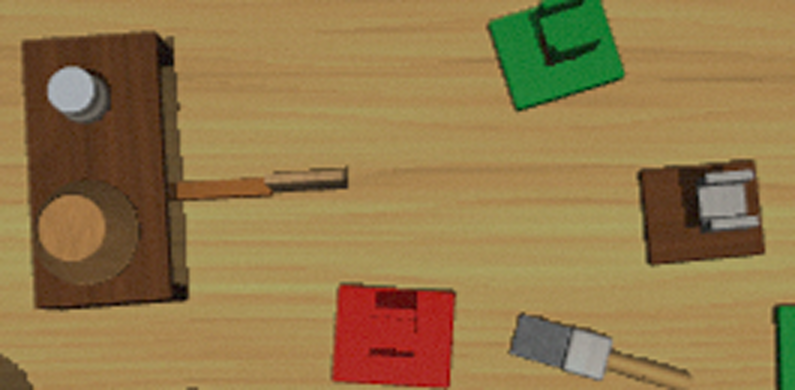

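The stand-like things in the crop are a red one at (393,335), a green one at (560,50), a green one cut off at the right edge, and the brown one at (702,212). An orange one shows only in the full view. The brown foot with the grey steel fork at crop (725,198) is the only one that fits the description. The vane fin is at crop (310,178) and its beam runs left under the shelf. I'll move to hover over the fin.

>>> step_arm(
  motion=[
    [[-0.8, -0.33, 0], 0.15],
    [[-1.6, -0.67, 0], 0.3],
    [[-2.4, -1.0, 0], 0.45],
    [[-3.2, -1.35, 0], 0.6],
    [[-4.0, -1.7, 0], 0.75],
    [[-4.8, -2.0, 0], 0.9],
    [[-5.6, -2.4, 0], 1.05],
    [[-6.4, -2.7, 0], 1.05],
    [[-6.8, -2.85, 0], 1.05],
    [[-6.8, -2.85, 0], 1.05],
  ],
  hand=0,
  squeeze=30,
)

```text
time: 1.4
tool_pos: [0.5224, 0.1385, 0.2431]
tool_rot: [-3.141, 0.0, 1.636]
contact_force: [-0.7, 1.1, 1.1]
opening: 0.0917
grip_force: 0.0
```

```bash
cat >> h.py <<'E'
def wray(s,c,u,v):
    K=np.array(c["intrinsics"]);T=np.array(c["T_tool_cam"])
    a=np.array([(u-K[0,2]),(v-K[1,2])]);th=np.linalg.norm(a/K[0,0]);a=a/np.linalg.norm(a)
    d=np.array([np.sin(th)*a[0],-np.sin(th)*a[1],-np.cos(th)])
    R=rpy(s["tool_rot"]);return np.array(s["tool_pos"])+R@T[:3,3],R@T[:3,:3]@d
def wonz(s,c,u,v,z):
    o,d=wray(s,c,u,v); return o+d*(z-o[2])/d[2]
E
python3 - <<'E'
from h import *
s,c=grab("wrist"); save(c,"w1.png",scale=1.5); np.savez("w1.npz",p=c["pixels"]); print(c["intrinsics"],c["T_tool_cam"])
t=robot.read_camera("top")
for u,v,z in [(195,164,.07),(220,162.3,.07),(166,168,.025),(193,167,.025),(157,118,.075),(161,205,.075)]: print(u,v,onz(t,u,v,z).round(4))
E
```

```text
[[297.31863964   0.         254.21750582]
 [  0.         297.31863964 198.67840808]
 [  0.           0.           1.        ]] [[-1.21623206e-03  9.61866202e-01  2.73517697e-01  7.39945367e-02]
 [ 9.99999260e-01  1.16883232e-03  3.36251928e-04 -5.75022808e-04]
 [ 3.73303910e-06  2.73517904e-01 -9.61866912e-01 -1.41696780e-01]
 [ 0.00000000e+00  0.00000000e+00  0.00000000e+00  1.00000000e+00]]
195 164 [0.553  0.1739 0.07  ]
220 162.3 [0.5576 0.1072 0.07  ]
166 168 [0.5476 0.26   0.025 ]
193 167 [0.5505 0.1851 0.025 ]
157 118 [0.6763 0.2761 0.075 ]
161 205 [0.4433 0.2617 0.075 ]
```

View pics/w1.png

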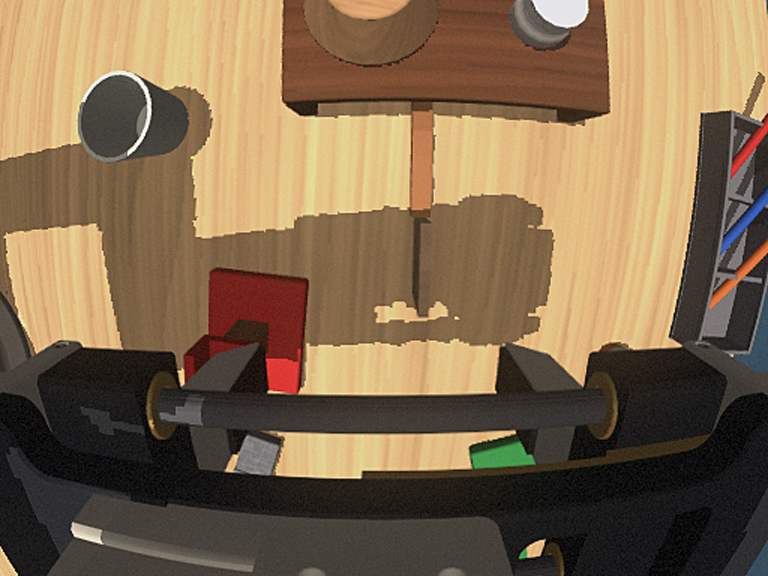

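The wrist view shows the beam coming straight out from under the shelf at about (423,105–215). The fin is below it at about (421,215–312), and the red look-alike is to the left at (255,330). I'll compute the beam line.

```bash
python3 - <<'E'
from h import *
s,c=grab("wrist")
p=c["pixels"];hsv=cv2.cvtColor(p,cv2.COLOR_RGB2HSV)
for v in (85,100,115,130): print(v,hsv[v,268:296,0],hsv[v,268:296,2])
for v in (150,165,180,195): print(v,hsv[v,268:296,2])
for u,v,z in [(282.5,72,.025),(281,140,.025),(282,68,.06),(281.5,143,.07),(281,207,.0)]: print(wonz(s,c,u,v,z).round(4))
E
```

```text
85 [24 23 21 19 19 20 19 18 12 11 12 12 12 11 12 11 12 12 12 12 12 13 19 20
 21 20 20 19] [230 229 230 229 228 233 230 151 124 190 184 179 177 183 182 184 180 182
 178 180 180 153 171 237 231 229 229 227]
100 [22 20 19 19 21 20 19 10 12 12 12 12 12 12 12 12 12 12 12 12 12 14 15 20
 20 19 19 19] [228 229 229 229 229 233 244  67 171 204 195 195 194 199 197 191 196 194
 201 196 202 150 123 240 233 229 229 230]
115 [20 19 19 20 19 19 17 15 12 12 12 12 12 12 12 12 13 12 12 12 12 16 22 20
 19 19 19 18] [228 232 229 229 230 236 208  78 202 203 206 203 200 201 203 202 199 202
 202 202 184 195 237 230 229 228 231 230]
130 [19 20 21 20 18 18 17 11 12 12 12 12 12 12 12 12 12 11 12 13 12 16 20 19
 18 19 18 18] [230 229 230 231 232 243 145 133 198 200 197 201 199 201 203 198 200 200
 203 203 182 128 242 232 227 229 228 228]
150 [131 134 133 130 127 122 122 131 110  71  68  71  71  77  95  86  80  81
  79  71  96 124 126 127 129 125 125 132]
165 [135 131 124 122 124 120 118 121  91  59  67  69  68  98 120 114 121 120
 118 120 125 127 126 126 124 123 126 128]
180 [124 122 121 125 119 127 123 118  69  57  63  60  86 118 126 122 122 123
 121 122 124 124 126 120 127 123 130 127]
195 [128 122 123 119 126 125 127 113  57  62  66  56  93 117 112 113 116 113
 113 121 125 125 121 124 128 126 128 128]
[0.5453 0.2707 0.025 ]
[0.5496 0.1877 0.025 ]
[0.5416 0.2696 0.06  ]
[0.5461 0.1878 0.07  ]
[0.5597 0.0955 0.    ]
```

>>> step_arm(
  motion=[
    [[0.07, 0.25, 0], 0],
    [[0.08, 0.51, 0], 0],
    [[0.08, 0.51, 0.6], 0],
    [[0.08, 0.51, 1.3], 0],
    [[0.08, 0.51, 2.0], 0],
    [[0.08, 0.51, 2.6], 0],
    [[0.08, 0.51, 3.1], 0],
    [[0.08, 0.51, 3.4], 0],
    [[0.08, 0.51, 3.5], 0],
    [[0.08, 0.51, 3.5], 0],
  ],
)

```text
time: 2.8
tool_pos: [0.5518, 0.1475, 0.0341]
tool_rot: [3.141, -0.0, 1.64]
contact_force: [0.1, -0.1, -0.3]
opening: 0.0916
grip_force: 0.0
```

>>> step_arm(
  motion=[
    [[0, 0, 0], 0],
    [[0, 0, 0], 0],
    [[0, 0, 0], 0],
    [[0, 0, 0], 0],
    [[0, 0, 0], 0],
    [[0, 0, 0], 0],
    [[0, 0, 0], 0],
    [[0, 0, 0], 0],
    [[0, 0, 0], 0],
    [[0, 0, 0], 0],
  ],
  hand=255,
  squeeze=20,
)

```text
time: 4.05
tool_pos: [0.5519, 0.1467, 0.0337]
tool_rot: [-3.142, -0.0, 1.639]
contact_force: [-0.6, -0.8, 0.0]
opening: 0.0079
grip_force: 20.0
```

>>> step_arm(
  motion=[
    [[-0.1, 0, 0], 0],
    [[-0.25, 0, 0], 0],
    [[-0.4, 0, 0], 0],
    [[-0.55, 0, 0], 0],
    [[-0.7, 0, 0], 0],
    [[-0.85, 0, 0], 0],
    [[-1.0, 0, 0], 0],
    [[-1.15, 0, 0], 0],
    [[-1.3, 0, 0], 0],
    [[-1.3, 0, 0], 0],
  ],
)

```text
time: 5.3
tool_pos: [0.5574, 0.068, 0.0338]
tool_rot: [3.141, 0.0, 1.638]
contact_force: [-0.2, -1.4, 0.2]
opening: 0.0077
grip_force: 20.0
```

>>> step_arm(
  motion=[
    [[-0.15, 0, 0], 0],
    [[-0.3, 0, 0], 0],
    [[-0.45, 0, 0], 0],
    [[-0.6, 0, 0], 0],
    [[-0.75, 0, 0], 0],
    [[-0.9, 0, 0], 0],
    [[-1.0, 0, 0], 0],
    [[-1.1, 0, 0], 0],
    [[-1.15, 0, 0], 0],
    [[-1.15, 0, 0], 0],
  ],
)

```text
time: 6.55
tool_pos: [0.5621, -0.0003, 0.0338]
tool_rot: [3.141, 0.0, 1.639]
contact_force: [0.3, -0.5, -0.5]
opening: 0.0079
grip_force: 20.0
```

```bash
python3 - <<'E'
from h import *
s,c=grab("wrist"); save(c,"w2.png",scale=1.5); print(s["tool_pos"],s["grip_force"])
E
```

```text
[ 5.62052872e-01 -2.82800803e-04  3.37797829e-02] 19.980768263339996
```

View pics/w2.png

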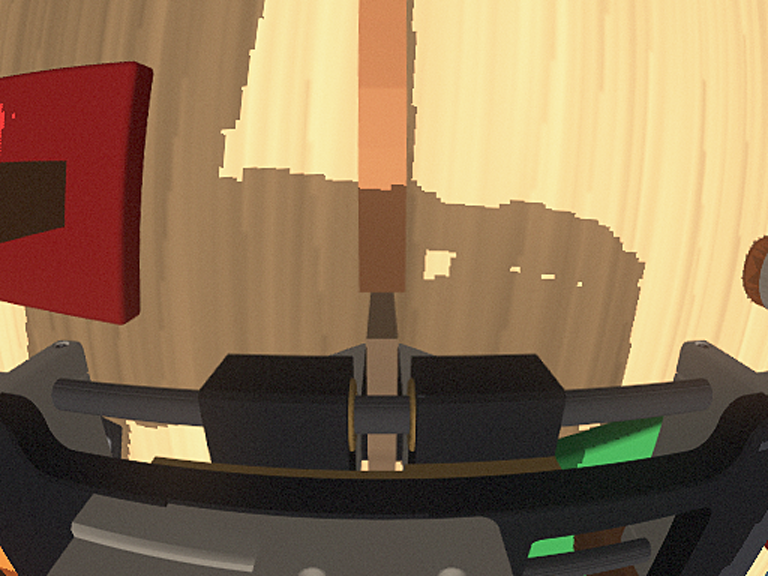

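The wrist view shows the fin held between the fingers at (382,330) and the beam running straight up at (383,0–290). The red look-alike is clear on the left and the green foot on the right. I'll release partly and rise.

>>> step_arm(
  motion=[
    [[0, 0, 0], 0],
    [[0, 0, 0], 0],
    [[0, 0, 0], 0],
    [[0, 0, 0], 0],
    [[0, 0, -0.2], 0],
    [[0, 0, -0.8], 0],
    [[0, 0, -1.5], 0],
    [[0, 0, -2.4], 0],
    [[0, 0, -3.0], 0],
    [[0, 0, -3.0], 0],
  ],
  hand=140,
)

```text
time: 7.85
tool_pos: [0.5635, -0.0001, 0.2179]
tool_rot: [3.134, 0.001, 1.639]
contact_force: [0.4, -0.4, 0.3]
opening: 0.0413
grip_force: 0.0
```

```bash
python3 - <<'E'
from h import *
s,c=grab("wrist"); save(c,"w3.png",scale=1.5); print(s["tool_pos"],s["tool_rot"],s["opening"])
t=robot.read_camera("top"); save(t,"t3.png")
E
```

```text
[ 5.63450451e-01 -8.57777956e-05  2.17944049e-01] [3.13392758e+00 1.47300171e-03 1.63885605e+00] 0.04130611971494516
```

View pics/w3.png

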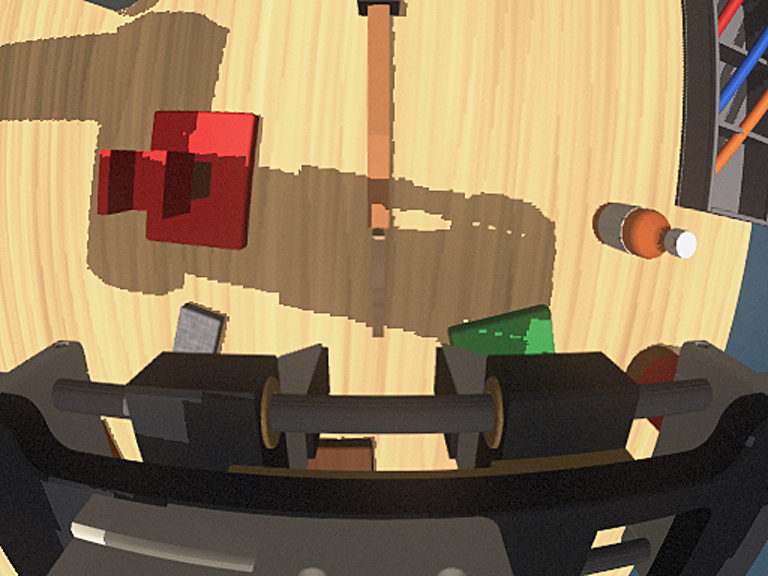

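The vane lies straight ahead, with the nose at (380,5), the beam at (380,10–230) and the fin end at (378,335). I'll move above the balance point and look again.

>>> step_arm(
  motion=[
    [[0.4, 0, 0], 0],
    [[0.8, 0, 0], 0],
    [[1.2, 0, 0], 0],
    [[1.6, 0, 0], 0],
    [[1.8, 0, 0], 0],
    [[1.8, 0, 0], 0],
    [[1.8, 0, 0], 0],
  ],
)

```text
time: 8.82
tool_pos: [0.5545, 0.1071, 0.2133]
tool_rot: [-3.141, 0.0, 1.638]
contact_force: [0.0, 0.0, 0.3]
opening: 0.0412
grip_force: 0.0
```

```bash
python3 - <<'E'
from h import *
s,c=grab("wrist"); save(c,"w4.png",scale=1.5); print(s["tool_pos"],s["tool_rot"],s["opening"])
np.savez("w4.npz",p=c["pixels"])
hsv=cv2.cvtColor(c["pixels"],cv2.COLOR_RGB2HSV)
print(hsv[60:160,253,2]); 
for v in (120,150,170,190,200): print(v,hsv[v,235:270,0],hsv[v,235:270,2])
E
```

```text
[0.55454757 0.10708797 0.21334275] [-3.14089204e+00  3.00834232e-04  1.63836467e+00] 0.041230334779941175
[240 238 238 240 240 239 240 239 239 241 239 238 238 237 237 240 245 214
 118 116 120 122 123 126 123 127 121 125 122 125 128 128  48 236 217 214
 214 214 212 215 210 216 213 215 217 212 213 216 215 211 212 214 210 217
 211 214 210 209 208 213 212 210 212 212 213 210 210 208 207 210 209 205
 207 215 224 122 107 109 109 115 110 113 110 116 105 110 108 106 107 108
 106 107 108 108 109 104 108 105 102 104]
120 [23 24 24 25 24 23 22 22 23 23 23 21 19 11 12 12 11 12 12 12 12 12 12 12
 12 12 12 13 17 16 16 21 20 20 20] [243 241 242 242 242 243 243 242 243 243 242 244 243 205 210 216 213 210
 212 210 213 213 212 212 210 210 222 187 144 135 227 249 242 243 242]
150 [14 16 16 15 18 16 16 16 17 16 16 15 15 13 13 13 13 14 12 11 14 12 13 13
 13 14 11 14 18 16 15 15 17 16 16] [157 156 157 156 145 153 151 153 148 150 144 141 134 112 107 105 108 105
 106 106 109 111 107 107 111 108 108 127 150 145 140 140 142 141 138]
170 [16 15 16 15 16 15 16 15 17 17 17 16 15 13 11 13 14 13 13 12 12 12 13 11
 13 11 13 15 16 16 15 15 16 15 16] [155 156 153 149 150 154 151 151 144 138 134 138 133 111 105 104 109 103
 107 104 104 106 108 102 103 106 108 129 143 143 143 145 131 136 140]
190 [16 16 15 15 15 15 15 14 17 16 16 17 14 13 11 12 13 14 13 12 13 13 12 12
 14 11 14 16 17 16 16 16 17 15 16] [155 153 152 151 148 144 147 143 142 135 137 137 137 110 110 111 109 110
 109 109 111 110 109 105 112 112 111 126 133 140 137 135 137 139 143]
200 [16 17 15 14 17 15 16 16 17 14 16 16 15 15 13 12 12 11 13 13 11 12 12 12
 11 13 13 15 17 16 15 16 17 16 15] [155 150 153 147 145 150 142 141 139 141 134 139 142 119 103 110 111 113
 116 109 110 110 111 109 113 110 112 125 120 128 134 137 143 140 141]
```

View pics/w4.png

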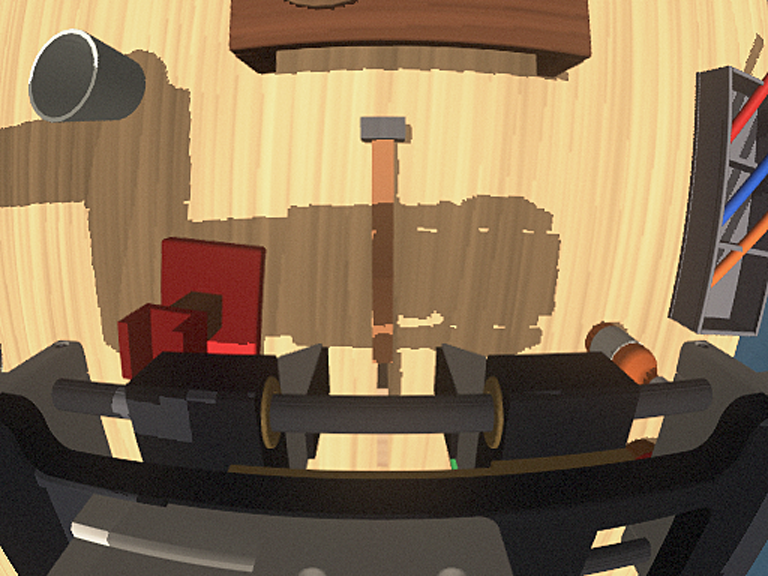

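The nose at (383,128) is fully out in front of the shelf, whose front edge is at about row 70. The beam centre is at u≈383. I'll compute the balance point.

```bash
python3 - <<'E'
from h import *
s,c=grab("wrist")
A=wonz(s,c,255,77.4,.034);B=wonz(s,c,255,92.3,.025);C=wonz(s,c,255,240,.025);E=wonz(s,c,255,92.,.034)
for n,p in zip("ABCE",(A,B,C,E)): print(n,p.round(4))
L=wonz(s,c,254.8,100,.025);M=wonz(s,c,254.6,200,.025);d=L-M;print("yaw",np.arctan2(d[1],d[0]))
R=rpy(s["tool_rot"])
for n,p,o in (("A",A,-55),("B",B,-39),("C",C,135)):
    q=p.copy();q[2]=.017;b=q+np.array([np.cos(1.638),np.sin(1.638),0])*o/1000
    print(n,b.round(4),"tool shift/60mm",(R.T@(b-s["tool_pos"])/.06).round(3))
print("shelf",wonz(s,c,255,47,.06))
t=robot.read_camera("top");save(t,"t4.png")
E
```

```text
A [0.5471 0.223  0.034 ]
B [0.5481 0.2075 0.025 ]
C [0.5596 0.0352 0.025 ]
E [0.5481 0.2071 0.034 ]
yaw 1.635077590861882
A [0.5508 0.1681 0.017 ] tool shift/60mm [1.021 0.005 3.275]
B [0.5507 0.1686 0.017 ] tool shift/60mm [1.029 0.005 3.275]
C [0.5505 0.1699 0.017 ] tool shift/60mm [1.052e+00 3.000e-03 3.275e+00]
shelf [0.54517734 0.25074732 0.06      ]
```

>>> step_arm(
  motion=[
    [[0.5, 0, 0], 0],
    [[1.02, 0, 0], 0],
    [[1.03, 0, 0.5], 0],
    [[1.03, 0, 1.2], 0],
    [[1.03, 0, 1.9], 0],
    [[1.03, 0, 2.5], 0],
    [[1.03, 0, 2.9], 0],
    [[1.03, 0, 3.1], 0],
    [[1.03, 0, 3.2], 0],
    [[1.03, 0, 3.2], 0],
  ],
)

```text
time: 10.22
tool_pos: [0.5508, 0.1695, 0.0222]
tool_rot: [3.141, -0.0, 1.639]
contact_force: [0.6, 0.0, 0.3]
opening: 0.0412
grip_force: 0.0
```

>>> step_arm(
  motion=[
    [[0, 0, 0], 0],
    [[0, 0, 0], 0],
    [[0, 0, 0], 0],
    [[0, 0, 0], 0],
    [[0, 0, 0], 0],
    [[0, 0, 0], 0],
  ],
  hand=255,
  squeeze=35,
)

```text
time: 10.98
tool_pos: [0.5506, 0.1695, 0.0221]
tool_rot: [3.141, -0.0, 1.639]
contact_force: [-0.0, 0.7, 5.9]
opening: 0.0158
grip_force: 35.0
```

>>> step_arm(
  motion=[
    [[0, 0, -0.1], 0],
    [[0, 0, -0.3], 0],
    [[0, 0, -0.6], 0],
    [[0, 0, -1.0], 0],
    [[0, 0, -1.5], 0],
    [[0, 0, -2.0], 0],
    [[0, 0, -2.5], 0],
    [[0, 0, -2.8], 0],
    [[0, 0, -3.0], 0],
    [[0, 0, -3.0], 0],
  ],
)

```text
time: 12.22
tool_pos: [0.5506, 0.1695, 0.2025]
tool_rot: [3.14, -0.0, 1.639]
contact_force: [0.2, -0.4, -1.9]
opening: 0.0159
grip_force: 35.0
```

```bash
python3 - <<'E'
from h import *
s=robot.observe(); print(s["tool_pos"],s["torque"],s["opening"])
R=rpy(s["tool_rot"])
tgt=np.array([.5285,-.2225,s["tool_pos"][2]])
print((R.T@(tgt-s["tool_pos"])/.06).round(2)); print(s["qpos"])
E
```

```text
[0.55062883 0.16953984 0.20253644] [-0.0907884   0.06196981 -0.03923142] 0.015897762301190745
[-6.49 -0.81 -0.  ]
[1.65652402e-01 4.68323024e-01 1.44407695e+00 7.97421475e-05
 1.22764815e+00 9.75875596e-02]
```

>>> step_arm(
  motion=[
    [[-0.1, -0.01, 0], 0],
    [[-0.4, -0.05, 0], 0],
    [[-0.8, -0.1, 0], 0],
    [[-1.2, -0.15, 0], 0],
    [[-1.6, -0.2, 0], 0],
    [[-2.0, -0.25, 0], 0],
    [[-2.4, -0.3, 0], 0],
    [[-2.8, -0.35, 0], 0],
    [[-3.1, -0.39, 0], 0],
    [[-3.3, -0.41, 0], 0],
  ],
)

```text
time: 13.48
tool_pos: [0.539, -0.0311, 0.2015]
tool_rot: [-3.141, -0.0, 1.638]
contact_force: [-1.4, -0.1, -0.6]
opening: 0.0158
grip_force: 35.0
```

>>> step_arm(
  motion=[
    [[-0.3, -0.04, 0], 0],
    [[-0.7, -0.09, 0], 0],
    [[-1.1, -0.14, 0], 0],
    [[-1.5, -0.19, 0], 0],
    [[-1.9, -0.24, 0], 0],
    [[-2.3, -0.29, 0], 0],
    [[-2.7, -0.34, 0], 0],
    [[-3.0, -0.38, 0], 0],
    [[-3.19, -0.4, 0], 0],
    [[-3.19, -0.4, 0], 0],
  ],
)

```text
time: 14.72
tool_pos: [0.5283, -0.2228, 0.2015]
tool_rot: [-3.142, -0.0, 1.638]
contact_force: [-0.7, 0.4, -1.1]
opening: 0.0156
grip_force: 35.0
```

```bash
python3 - <<'E'
from h import *
s,c=grab("top");_,e=grab("scene");_,w=grab("wrist"); print(s["tool_pos"],s["tool_rot"])
save(e,"s5.png",(90,180,346,340),3)
a=cv2.resize(c["pixels"][110:240,280:450],None,fx=2.3,fy=2.3);b=cv2.resize(w["pixels"],(512,384))
im=np.zeros((600,800,3),np.uint8);x=cv2.resize(e["pixels"][150:350,60:330],None,fx=1.5,fy=1.5)
im[:a.shape[0],:a.shape[1]]=a;im[300:300+x.shape[0],:x.shape[1]]=x;y=cv2.resize(b,(390,292));im[:292,405:795]=y
cv2.imwrite("pics/m5.png",im[...,::-1])
E
```

```text
[ 0.52829732 -0.22280116  0.20154441] [-3.14152705e+00 -3.06705758e-04  1.63800222e+00]
```

View pics/m5.png

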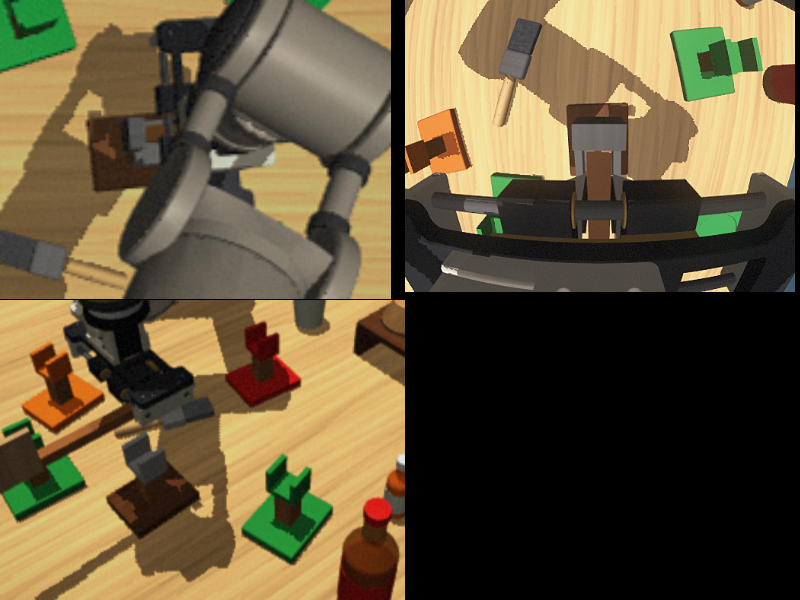

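The vane is held level above the brown stand, and no other stand is below it. In the wrist pane the beam is at (598,190) and the nose covers the fork at (598,135). I'll check the fork estimate and the hold by projecting predicted corners into the pictures.

```bash
python3 - <<'E'
from h import *
def proj(c,P):
    q=rpy(c["rotation"]).T@(np.array(P)-c["xyz"]);k=np.array(c["intrinsics"])@[q[0],-q[1],-q[2]];return k[:2]/k[2]
def wproj(c,p):
    T=np.array(c["T_tool_cam"]);q=np.linalg.inv(T)@[*p,1];a=np.array([q[0],-q[1]]);th=np.arctan2(np.linalg.norm(a),-q[2])
    K=np.array(c["intrinsics"]);return K[:2,2]+K[0,0]*th*a/np.linalg.norm(a)
s,t=grab("top");e=robot.read_camera("scene");w=robot.read_camera("wrist")
def box(a):
    F=np.array([.5285,-.2225,0]);u=np.array([np.cos(a),np.sin(a),0]);n=np.array([-u[1],u[0],0])
    tops=[[F+[0,0,.12]+u*i+n*j for i,j in ((-.02,k),(.02,k),(.02,l),(-.02,l))] for k,l in ((.016,.024),(-.024,-.016))]
    foot=[F+[0,0,.018]+u*i+n*j for i,j in ((-.055,-.045),(.055,-.045),(.055,.045),(-.055,.045))]
    return tops+[foot]
im=np.zeros((600,800,3),np.uint8)
def pane(img,cam,x0,y0,w_,h_,sc,ox,oy):
    p=cv2.resize(img[y0:y0+h_,x0:x0+w_],None,fx=sc,fy=sc,interpolation=cv2.INTER_CUBIC)
    for q in box(1.649): cv2.polylines(p,[np.array([(proj(cam,k)+.5-[x0,y0])*sc for k in q]).round().astype(np.int32)],True,(0,0,255),1)
    im[oy:oy+p.shape[0],ox:ox+p.shape[1]]=p
o=lambda n:cv2.resize(cv2.imread("pics/"+n),(512,384),interpolation=cv2.INTER_AREA)
pane(o("top0.png"),t,305,145,65,60,6,0,0)
pane(o("scene0.png"),e,125,230,72,80,5,400,0)
img=w["pixels"][...,::-1];p=cv2.resize(img[60:240,170:340],None,fx=1.4*1.2,fy=1.4*1.2)
# vane in tool frame: balance at grasp, 5 mm beyond TCP; tool z down
for z in (34,0):
    pts=[(np.array([(x-75)/1e3,y/1e3,(17-z)/1e3+.005])) for x,y in ((114,-16),(114,16),(130,16),(130,-16))]
    P=np.array([(wproj(w,k)+.5-[170,60])*1.68 for k in pts]);print(P.round(1).tolist());cv2.polylines(p,[P.round().astype(np.int32)],True,(0,0,255) if z else (255,0,255),1)
im[405:405+195,0:p.shape[1]]=p[20:215][:195]
pp=cv2.resize(p[40:200],None,fx=1,fy=1)
cv2.imwrite("pics/m6.png",im)
E
```

```text
[[85.4, 227.2], [203.8, 227.0], [205.4, 168.4], [83.7, 168.5]]
[[96.5, 200.8], [191.8, 200.7], [192.7, 153.4], [95.6, 153.4]]
```

View pics/m6.png

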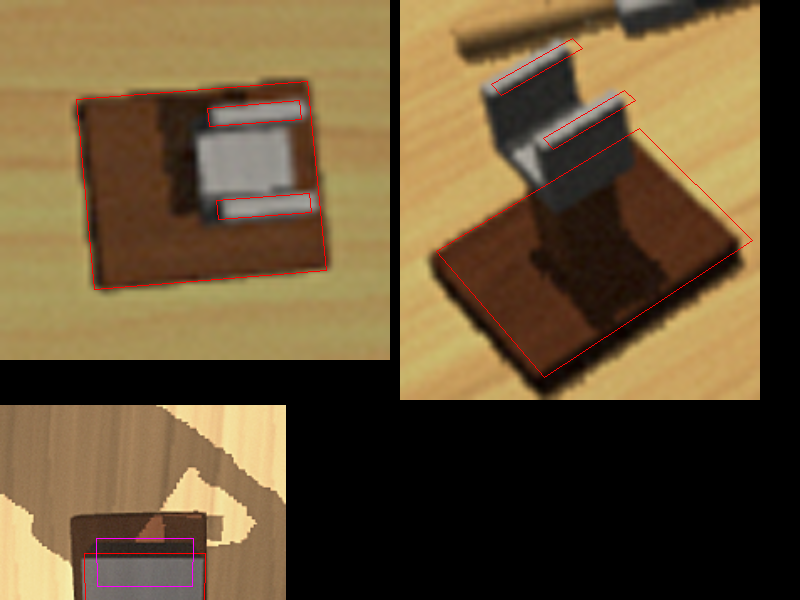

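The overlay agrees with the fork estimate to within about 2 mm, and the nose matches a level vane gripped within 1.5 mm of the balance point. I'll lower to 3 cm above the fork.

>>> step_arm(
  motion=[
    [[0, 0, 0.1], -0.01],
    [[0, 0, 0.2], -0.01],
    [[0, 0, 0.35], -0.01],
    [[0, 0, 0.5], -0.01],
    [[0, 0, 0.62], -0.01],
    [[0, 0, 0.7], -0.01],
    [[0, 0, 0.74], -0.01],
    [[0, 0, 0.74], -0.01],
    [[0, 0, 0.74], -0.01],
    [[0, 0, 0.74], -0.01],
  ],
)

```text
time: 16.27
tool_pos: [0.5285, -0.2224, 0.1576]
tool_rot: [3.141, 0.0, 1.649]
contact_force: [-0.4, -0.5, -1.6]
opening: 0.0158
grip_force: 35.0
```

>>> step_arm(
  motion=[
    [[0, 0, 0], 0],
    [[0, 0, 0], 0],
    [[0, 0, 0], 0],
    [[0, 0, 0], 0],
    [[0, 0, 0], 0],
    [[0, 0, 0], 0],
  ],
)

```text
time: 17.02
tool_pos: [0.5283, -0.2223, 0.1573]
tool_rot: [-3.142, -0.0, 1.649]
contact_force: [0.3, 0.2, -1.8]
opening: 0.0155
grip_force: 35.0
```

```bash
python3 - <<'E'
from h import *
_,e=grab("scene"); save(e,"s7.png",scale=1.5)
E
```

```text
(no output)
```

View pics/s7.png

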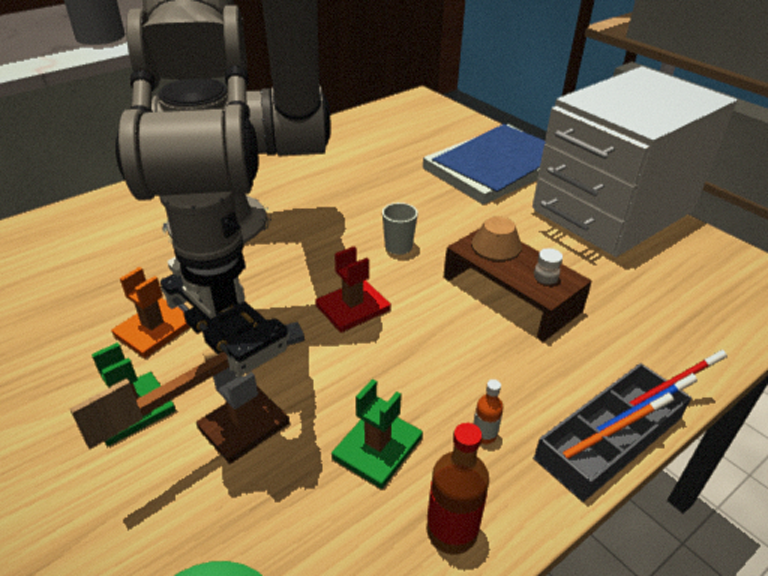

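The vane is level over the brown stand, with its beam at (185,380) above the fork at (237,388). The bowl, jar, cup, bottle and brush are where they started. I'll hand it in.

```bash
python3 -c "
from cell import robot
print(robot.hand_in())"
```

```text
the job is handed in; nothing more can be done
None
```

The vane was drawn clear of the shelf along the table, gripped at its balance point, and handed in held level and still about 3 cm above the brown stand's fork, in line with the slot; other items look undisturbed in the last picture.

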